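Release the jar from the ratchet vice and lock the vice shut

TASK

The jar is still gripped in the ratchet vice of the white one-handed preparation board. Throw the pawl's thumb lever right over so that the pawl stays clear of the teeth, draw the toothed bar all the way back by its T handle, and set the jar gently and upright on the round wooden trivet, wholly on it. Then push the moving jaw fully shut and throw the lever back so that the pawl drops into the teeth; leave the mug, the spice jar and the canister where they stand.

Things in the scene. Friction and masses are not known exactly. Their poses are not given: they have to be found in the camera images.
- prep_board: White board, 380 x 136 mm, top 24 mm above the table, fixed by suction feet. Origin near the centre of its underside; x runs along the vice from T handle to fixed grey jaw, z up. In its frame (mm): fixed jaw's pad face x = 140; moving jaw 28 thick, pad face at x = 140 - opening; jaws 90 wide, up to z = 64; pawl cheeks x = -52 to -4, |y| < 24, up to z = 85; bar and teeth up to z = 50.
- grip_spot (a point): Point on the board's top between the jaws where the jar was clamped (31 mm before the fixed jaw's face, on the vice's centre line), fixed to the board; its axes are the board's.
- jar: Glass jar with a screw lid, 86 mm high, 0.36 kg, rounded body 62 mm along its own y and 58 mm along its own x, lid diameter 56 mm (the top 11 mm). Origin: centre of its underside. It starts upright with its y axis along the vice, squeezed with about 5 N by the sprung rubber pad of the moving jaw. The jaws reach 40 mm up it; its sides along its own x axis are free.
- bar (a joint): Opening of the vice in m: slide of the toothed bar with moving jaw and T handle. 0 = fully shut (jaw pads meet), about 0.057 with the jar clamped, 0.095 = fully back at its stop. It grows along the board's -x. About 2 N of friction; with the pawl in the teeth it can be pushed in (the pawl clicks over the teeth) but not drawn out. When the pawl is lifted the pad's spring pushes it back a few mm.
- pull_bar (a point): Centre of the T handle's black cross bar on the near end of the toothed bar: 80 mm long across the vice (along the board's y), 18 mm thick, centre 82 mm above the table, on a 12 mm stem. It can be hooked from the jaw side, where the space is free down to 55 mm above the table, and pushed from the other side. In the board's frame it is at x = -115 mm minus the opening, y = 0.
- pawl (a joint): Angle of the pawl in rad: 0 (within 0.05) = tip down in the teeth, 1.15 = thrown fully over. Growing values move the lever's top towards the T handle (board -x). The lever is over-centre: beyond about 0.55 it falls by itself to 1.15 and stays, below about 0.5 it falls back into the teeth. With the jar clamped it takes 2 to 3 N at the lever to lift it, otherwise under 1 N.
- lever_bar (a point): Centre of the black cross bar on top of the pawl's thumb lever: 48 mm long across the vice, 18 mm thick. Down in the teeth it is at 132 mm above the table and board x = 0; thrown over at 122 mm and board x = -71 mm.
- pawl_pin (a point): Pivot pin of the pawl, across the vice between the two grey cheeks, 72 mm above the table at board x = -28 mm. The lever's cross bar swings about it at 66 mm radius.
- trivet: Round pale wooden trivet (a flat disc), 160 mm diameter, 9 mm thick, fixed to the worktop. Origin: centre of its underside.
- mug: White mug, 92 mm wide, 95 mm high, bystander. Origin: centre of its underside.
- spice_jar: Glass spice jar with a dark cap, 41 mm wide, 105 mm high, bystander. Origin: centre of its underside.
- tea_canister: Round cream canister with a wooden lid, 97 mm wide, 110 mm high, bystander. Origin: centre of its underside.
There are look-alikes about, which are no part of the job. Of the things that look like the trivet, the smaller one is meant.

How it is judged:
On the way, in this order (a step that is already met when the one before it is completed fails the run):
1. the pawl is thrown over, clear of the teeth, with the jar still in the vice (value of joint pawl above 0.9 rad and distance between jar and grip_spot below 0.03 m), for 0.2 s.
2. the toothed bar is drawn back, the jar still standing in the vice (value of joint bar above 0.085 m and distance between jar and grip_spot below 0.045 m and angle between jar's own z axis and vertical below 0.15 rad), for 0.2 s.
3. the jar stands on the trivet (horizontal distance between jar and trivet below 0.05 m and z of jar in the frame of trivet below 0.013 m and angle between jar's own z axis and vertical below 0.1 rad and contact force between jar and the fingers below 0.1 N), for 0.2 s.
At the end, for the whole second after the job is handed in: The vice is fully shut (opening under 5 mm) with the pawl down in the teeth (under 0.09 rad), and the jar stands upright (within 0.1 rad), at rest and wholly on the trivet (its centre within 50 mm of the trivet's) (value of joint bar below 0.005 m and value of joint pawl below 0.09 rad and horizontal distance between jar and trivet below 0.05 m and z of jar in the frame of trivet below 0.013 m and angle between jar's own z axis and vertical below 0.1 rad and linear speed of jar below 0.02 m/s); the robot touches nothing.
It fails at once if the jar is knocked over (angle between jar's own z axis and vertical above 0.6 rad).
It fails at once if the jar is dropped or banged onto the trivet (horizontal distance between jar and trivet below 0.08 m and z of jar in the frame of trivet below 0.05 m and linear speed of jar above 0.5 m/s).
It fails at once if the mug, spice jar or canister is disturbed (distance of any of mug, spice_jar, tea_canister from where it was at the start of the episode above 0.03 m).
It also fails if it takes over 72 s, if anything falls off the work surface, if the arm or the gripper's body presses on something with over 40 N, if the wrist force passes 120 N, or if a joint passes its speed limit or range.

ROBOT

A 6-joint arm with a two-finger parallel gripper is mounted at the origin on the work surface; the furniture and walls round the work are solid. World frame = base frame: x ahead of the robot, y to its left, z up, the work surface at z = 0. Lengths are in m, angles in rad, forces in N, time in s.
With the tool pointing down it reaches from about 0.35 to 1 m from the base axis. Payload 7.1 kg.
Tool frame: the origin (TCP) lies where the fingers leave the gripper's body, on its centre line; the fingertips stand 73 mm ahead of it and the grasp point (between the pads) lies 54 mm ahead of it; x points along the fingers, y is the direction in which the jaws open and shut, and the axes are right-handed (so a half turn about x gives the same grasp; the last joint's range is limited). The gripper opens to 85 mm and grips with 20 to 120 N. Pads are 22 mm wide; open, the fingers measure 114 mm over their backs; the gripper's body (76 mm by 85 mm) begins 54 mm behind the grasp point. The pads swing forward as they close: fully open they stand 13 mm farther back than shut.
Start: joints at [1.214, 0.423, 1.63, -0, 1.089, -0.019], TCP at [0.207, 0.59, 0.304] pointing down, gripper open.
Joint ranges: [-3, 3], [-0.9, 2.11], [0.09, 2.58], [-1.31, 4.45], [0.11, 2.69], [-2.54, 2.54]. Speed limits (rad/s): [2.39, 2.39, 3.01, 3.14, 3.14, 3.14].

INTERFACE

Orientations are given as a unit quaternion [w, x, y, z].
In Python, from cell import observe, grab_frame, calibration, hand_in, look_for, outline_of gives the robot as it stands.
- The arm moves only by the tool send_rows, never from a script. Its argument "rows" is a list that holds one entry, the list of rows, each a list of 7 numbers: the turn, a rotation vector about the tool's x, y, z in rad, then the shift along the tool's x, y, z in cm, then the finger opening in cm, from 0 to 8.54. A call has 1 to 10 rows; each row is the pose to reach, as a shift and turn from the pose commanded when the call began, along the tool's axes at that moment; what a row does not reach only later rows make up. A row lasts 1/12 s, in which the tool goes at most 41.7 mm and 7.16 degrees, less where a joint would pass 70% of its speed; a pose out of reach is approached as far as the arm can. A call with a gripper value outside its range is refused whole. The fingers move at their own pace and stop on an object; "newtons" is the grip in N (left out, the last holds). Time passes only in rows, so rows that repeat a pose let the fingers close. It gives the time, the measured TCP pose, the force and the opening at its end, in the units of the state.
- observe(): the state, without advancing time (a new reading comes with each control period).
- grab_frame(name): name is "scene" or "top"; returns the picture (384x512x3 uint8, blue, green, red); there is no depth.
- calibration(name): a dict with "fx", "fy", "cx", "cy" (pixels), "R" (3x3) and "t" (3): a world point X has camera coordinates R X + t. Camera axes: x right, y down, z forward; pixel columns grow to the right and rows downward; lengths in m; the calibration is good to about 2 mm. A picture is of the moment at which its call begins. calibration takes no time and is no camera call.
- hand_in(): hands the job in, once; it reports no verdict.
Trained networks look in the newest picture that a camera, given by its name, has taken for a name from the list of things; names that differ only in an ending like _2 or _b are one class to them, and where a whole thing is asked for, a point or a joint stands for the part that bears it (a point fixed in the world has none). Each returns a list of dicts, best first, with "score" (0 to 1); they miss things now and then, are a little off and sometimes report something else, mostly with a low value. They report only what shows in the picture. A call takes as long as a camera call. They do not tell look-alikes from the thing itself.
- look_for(label, camera): "rect" ([left, top, right, bottom] in pixels, round what is visible of it).
- outline_of(label, camera): "region" (384x512 bool, what is visible of it) and "rect" ([left, top, right, bottom] in pixels, round what is visible of it).
The state is a dict: "t": time; "joint_pos": joint angles; "dq": joint speeds; "tau": joint torques, N m; "eef_pos": TCP position; "orientation": TCP orientation; "ft_force": force on the tool from outside, world axes, zero at the start; "torque": the same for the moment, N m; "width": finger opening in m.
Only numpy, scipy, OpenCV 4.12 (cv2) and the standard library are available. Lean on these libraries where they do the work, as an engineer would, in place of code of your own. Each camera call takes 0.05 s, during which the arm holds its last target. There are 200 camera calls.

## Working session

There is one attempt and no reset: what is moved stays moved. The work goes in short steps, Python scripts to look and compute and a tool call to move; the robot and the scene stay as the last step left them, time stands still between calls to the robot, and variables do not carry over. Pictures are saved under pics/ and viewed, about 8 in all and at most 12, crops included, and the job is handed in when it is done.

Besides the shell and the picture viewer there is one more tool, called after "Request:" in YAML: its name, and indented under it one key for each argument. send_rows: Moves the arm, as the interface text tells. Its arguments: {"type":"object","properties":{"rows":{"type":"array","items":{"type":"array","items":{"type":"array","items":{"type":"number"}}}},"newtons":{"type":"number"}},"required":["rows"]}

```bash
mkdir -p pics; ls; python3 - <<'E'
from cell import *
import cv2,numpy as np
for n in("scene","top"):
    f=grab_frame(n); cv2.imwrite(f"pics/{n}0.png",f)
    c=calibration(n); print(n,{k:np.round(v,3).tolist() for k,v in c.items()})
    for l in ["prep_board","jar","trivet","pull_bar","lever_bar","mug","spice_jar","tea_canister"]:
        print(l,[(round(d["score"],2),np.round(d["rect"]).tolist()) for d in look_for(l,n)[:3]])
print(observe())
a=cv2.imread("pics/scene0.png");b=cv2.imread("pics/top0.png")
E
```

```text
pics
scene {'fx': 481.823, 'fy': 481.823, 'cx': 250.29, 'cy': 198.453, 'R': [[-0.838, -0.545, 0.017], [-0.227, 0.321, -0.919], [0.496, -0.774, -0.393]], 't': [0.425, 0.255, 1.764]}
prep_board [(0.62, [198.0, 204.0, 280.0, 265.0])]
jar []
trivet [(0.76, [279.0, 190.0, 304.0, 205.0]), (0.65, [312.0, 177.0, 345.0, 198.0]), (0.22, [236.0, 205.0, 271.0, 246.0])]
pull_bar [(0.5, [254.0, 204.0, 273.0, 226.0])]
lever_bar []
mug [(0.63, [187.0, 212.0, 214.0, 233.0])]
spice_jar []
tea_canister []
top {'fx': 458.886, 'fy': 458.886, 'cx': 251.708, 'cy': 185.065, 'R': [[0.38, -0.925, -0.01], [-0.793, -0.32, -0.518], [0.476, 0.205, -0.855]], 't': [-0.336, 0.479, 1.574]}
prep_board [(0.76, [148.0, 176.0, 249.0, 229.0])]
jar [(0.55, [163.0, 173.0, 176.0, 192.0])]
trivet [(0.71, [301.0, 214.0, 341.0, 254.0])]
pull_bar [(0.65, [173.0, 177.0, 239.0, 213.0])]
lever_bar []
mug [(0.72, [193.0, 136.0, 226.0, 170.0])]
spice_jar [(0.75, [282.0, 163.0, 289.0, 182.0])]
tea_canister [(0.77, [126.0, 118.0, 158.0, 151.0])]
{'t': 0.9, 'joint_pos': array([ 1.21400743e+00,  4.23082174e-01,  1.62991584e+00, -1.62143630e-05,
        1.08858121e+00, -1.89608493e-02]), 'dq': array([-8.07494171e-04,  7.71586430e-04,  2.86063887e-03, -8.30493811e-05,
       -2.48685191e-03,  1.57311702e-03]), 'tau': array([ 1.38835465e-03, -5.57320976e+01, -2.82142639e+01,  6.74598800e-05,
        5.76191560e-04, -2.11350971e-05]), 'eef_pos': array([0.20709812, 0.58967025, 0.30392397]), 'orientation': array([ 0.6970495 ,  0.11887418,  0.69703775, -0.11886675]), 'ft_force': array([-0.27168793, -0.23379025, -0.37585726]), 'torque': array([-0.04714682,  0.02017097, -0.01424444]), 'width': 0.08513388024918016}
```

```bash
python3 - <<'E'
import cv2
a=cv2.imread("pics/scene0.png")[130:290,150:370];b=cv2.imread("pics/top0.png")[100:280,110:360]
cv2.imwrite("pics/a.png",cv2.resize(a,(792,576),interpolation=cv2.INTER_CUBIC))
cv2.imwrite("pics/b.png",cv2.resize(b,(800,576),interpolation=cv2.INTER_CUBIC))
E
```

```text
(no output)
```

View pics/a.png

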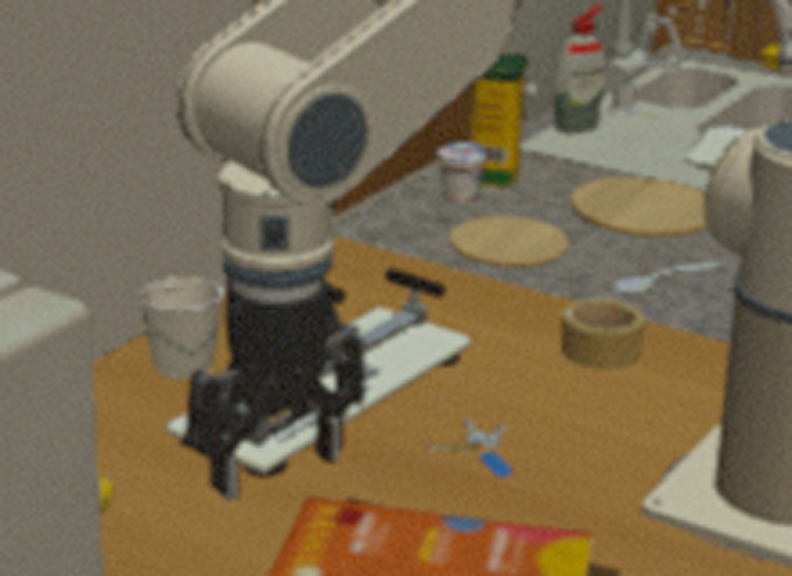

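View pics/b.png

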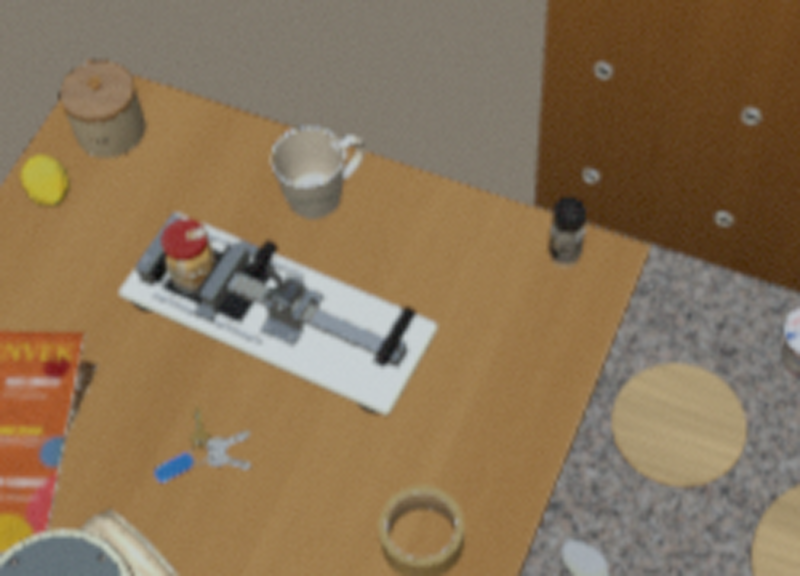

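```bash
cat > h.py <<'E'
import numpy as np,cv2
from cell import *
def ray(n,uv,z):
    c=calibration(n);R=np.array(c["R"]);t=np.array(c["t"])
    uv=np.atleast_2d(np.asarray(uv,float))
    d=np.c_[(uv[:,0]-c["cx"])/c["fx"],(uv[:,1]-c["cy"])/c["fy"],np.ones(len(uv))]@R
    o=-R.T@t
    return o+d*((z-o[2])/d[:,2])[:,None]
def proj(n,X):
    c=calibration(n);p=np.atleast_2d(X)@np.array(c["R"]).T+np.array(c["t"])
    return np.c_[p[:,0]/p[:,2]*c["fx"]+c["cx"],p[:,1]/p[:,2]*c["fy"]+c["cy"]]
def contour(m):
    cs,_=cv2.findContours(m.astype(np.uint8),cv2.RETR_EXTERNAL,cv2.CHAIN_APPROX_NONE)
    return max(cs,key=cv2.contourArea)[:,0,:]
E
python3 - <<'E'
from h import *
np.set_printoptions(precision=4,suppress=True)
f=grab_frame("top");grab_frame("scene")
pick=np.array([(178,213),(437,325),(387,412),(120,292)])/3.2+(110,100)
P=ray("top",pick,.024);print(P,np.linalg.norm(np.diff(P,axis=0,append=P[:1]),axis=1),P.mean(0))
for z,l in((.024,"prep_board"),(.009,"trivet")):
  for n in ("top","scene"):
    for d in outline_of(l,n):
      if d["score"]<.4: continue
      Q=ray(n,contour(d["region"]),z)[:,:2].astype(np.float32)
      print(l,n,round(d["score"],2),cv2.minAreaRect(Q),cv2.minEnclosingCircle(Q),d["rect"])
J=outline_of("jar","top");print([(j["score"],j["rect"]) for j in J])
lid=np.array([(185,237),(395,335),(262,258)])/3.2+(110,100)
for u,z in zip(lid,(.110,.082,.132)): print(ray("top",u,z))
for l in("mug","spice_jar","tea_canister"):
  for d in look_for(l,"top")[:1]:
    r=d["rect"];print(l,ray("top",[(r[0]+r[2])/2,(r[1]+r[3])/2],.05))
E
```

```text
[[ 0.5806  0.257   0.024 ]
 [ 0.5534 -0.1142  0.024 ]
 [ 0.4229 -0.1048  0.024 ]
 [ 0.4492  0.2686  0.024 ]] [0.3722 0.1309 0.3743 0.1319] [0.5015 0.0767 0.024 ]
prep_board top 0.83 ((0.5032877326011658, 0.08004839718341827), (0.3813973665237427, 0.1557842642068863), 86.05598449707031) ((0.4953061044216156, 0.07914584875106812), 0.19737344980239868) [146.8, 168.5, 247.3, 229.6]
prep_board scene 0.59 ((0.4794071912765503, -0.05866117775440216), (0.13994581997394562, 0.4032675325870514), 32.352901458740234) ((0.5124105215072632, -0.03775467723608017), 0.20404021441936493) [198.0, 205.7, 282.3, 264.0]
trivet top 0.96 ((0.44781407713890076, -0.6522594690322876), (0.20555607974529266, 0.21003670990467072), 22.163501739501953) ((0.44777971506118774, -0.6510587334632874), 0.1080431267619133) [344.1, 250.2, 402.8, 306.3]
trivet top 0.71 ((0.54462730884552, -0.4229104816913605), (0.15419010818004608, 0.1606646478176117), 66.71504974365234) ((0.5445631146430969, -0.42375648021698), 0.08150161802768707) [301.1, 215.1, 343.4, 254.1]
trivet scene 0.69 ((0.5406873226165771, -0.418001264333725), (0.15261857211589813, 0.16291622817516327), 35.22457504272461) ((0.5381948947906494, -0.41889867186546326), 0.08513962477445602) [278.1, 186.8, 305.4, 203.9]
trivet scene 0.66 ((0.453644722700119, -0.6408735513687134), (0.1846812516450882, 0.21654389798641205), 22.77043914794922) ((0.44927680492401123, -0.6422293186187744), 0.10969490557909012) [311.5, 175.2, 343.5, 193.0]
[(0.81, [162.4, 172.8, 177.1, 189.9])]
[[0.5079 0.1925 0.11  ]]
[[ 0.4932 -0.0872  0.082 ]]
[[0.5046 0.0851 0.132 ]]
mug [[0.6874 0.1157 0.05  ]]
spice_jar [[ 0.72   -0.2211  0.05  ]]
tea_canister [[0.6721 0.4112 0.05  ]]
```

```bash
cat >> h.py <<'E'
from scipy.spatial.transform import Rotation as Ro
O=np.array([.5025,.0845]);YAW=np.radians(86)
def state():
    s=observe();q=s["orientation"];return s,Ro.from_quat(q[[1,2,3,0]]).as_matrix()
def b2w(x,y,z,O=O):
    c,s=np.cos(YAW),np.sin(YAW);return np.array([O[0]+c*x-s*y,O[1]+s*x+c*y,z])
def goal(ytool,tip=None,tcp=None):
    """world goal -> turn (rotvec, tool) and shift in cm, tool axes"""
    s,R=state();x=np.array([0,0,-1.]);y=np.array(ytool,float);y/=np.linalg.norm(y)
    G=np.c_[x,y,np.cross(x,y)]
    p=tcp if tcp is not None else tip+np.array([0,0,.073])
    return np.round(Ro.from_matrix(R.T@G).as_rotvec(),3),np.round(R.T@(p-s["eef_pos"])*100,2)
YT=b2w(0,1,0,np.zeros(2))
E
python3 - <<'E'
from h import *
s,R=state();print(R.round(3))
for x,z in((.045,.2),(.045,.115)): 
    print(b2w(x,0,z),goal(YT,tip=b2w(x,0,z)),goal(-YT,tip=b2w(x,0,z)))
E
```

```text
[[ 0.     0.331  0.943]
 [ 0.     0.943 -0.331]
 [-1.     0.     0.   ]]
[0.50563904 0.12939038 0.2       ] (array([-1.839,  0.   , -0.   ]), array([  3.09, -33.53,  43.42])) (array([ 1.303, -0.   , -0.   ]), array([  3.09, -33.53,  43.42]))
[0.50563904 0.12939038 0.115     ] (array([-1.839,  0.   , -0.   ]), array([ 11.59, -33.53,  43.42])) (array([ 1.303, -0.   , -0.   ]), array([ 11.59, -33.53,  43.42]))
```

Request:
send_rows:
  rows:
    - [[1.303,0,0,3,-33.5,43.4,0],[1.303,0,0,3,-33.5,43.4,0],[1.303,0,0,3,-33.5,43.4,0],[1.303,0,0,3,-33.5,43.4,0],[1.303,0,0,3,-33.5,43.4,0],[1.303,0,0,3,-33.5,43.4,0],[1.303,0,0,3,-33.5,43.4,0],[1.303,0,0,3,-33.5,43.4,0],[1.303,0,0,3,-33.5,43.4,0],[1.303,0,0,3,-33.5,43.4,0]]
  newtons: 30

```text
t: 2.23
eef_pos: [0.4344, 0.2389, 0.2814]
orientation: [0.494, 0.506, 0.494, -0.505]
ft_force: [0.9, 1.3, 0.4]
width: 0.0003
```

```bash
python3 - <<'E'
from h import *
s,R=state();print(s["t"],s["eef_pos"],R.round(2),s["width"],goal(-YT,tip=b2w(.045,0,.2)))
E
```

```text
2.2333 [0.43439018 0.2388805  0.28138137] [[ 0.    1.   -0.02]
 [ 0.   -0.02 -1.  ]
 [-1.    0.   -0.  ]] 0.000253094152744484 (array([ 0.047, -0.   , -0.001]), array([ 0.84,  7.37, 10.78]))
```

Request:
send_rows:
  rows:
    - [[0.047,0,0,0.8,7.4,10.8,0],[0.047,0,0,0.8,7.4,10.8,0],[0.047,0,0,0.8,7.4,10.8,0],[0.047,0,0,0.8,7.4,10.8,0],[0.047,0,0,0.8,7.4,10.8,0],[0.047,0,0,0.8,7.4,10.8,0]]

```text
t: 2.73
eef_pos: [0.5055, 0.1313, 0.273]
orientation: [-0.483, -0.516, -0.484, 0.516]
ft_force: [-0.1, 0.9, 0.4]
width: 0.0003
```

```bash
python3 - <<'E'
from h import *
s,R=state();print(s["eef_pos"],R.round(3),goal(-YT,tip=b2w(.045,0,.2)))
f=grab_frame("scene")
cv2.imwrite("pics/s1.png",cv2.resize(f[160:280,170:320],(750,600),interpolation=cv2.INTER_CUBIC))
f=grab_frame("top")
cv2.imwrite("pics/t1.png",cv2.resize(f[130:240,130:265],(736,600),interpolation=cv2.INTER_CUBIC))
for n,x,z in(("lever",0,.132),("handle",-.172,.082),("jartop",.109,.11),("tip",.045,.2)):
  p=proj("top",b2w(x,0,z))[0];q=proj("scene",b2w(x,0,z))[0]
  print(n,(p-(130,130))*5.4545,(q-(170,160))*5)
E
```

```text
[0.50549312 0.13132168 0.27302371] [[-0.001  0.998 -0.065]
 [ 0.    -0.065 -0.998]
 [-1.    -0.001 -0.   ]] (array([ 0.004, -0.   ,  0.001]), array([0.  , 0.03, 0.19]))
lever [336.94592082 278.8962261 ] [350.57350955 251.28972343]
handle [562.43017116 410.4784612 ] [475.38153586 239.48067641]
jartop [206.79430601 237.61706969] [261.40772989 324.16407442]
tip [266.20037783 200.18765572] [314.86098468 189.17710018]
```

View pics/t1.png

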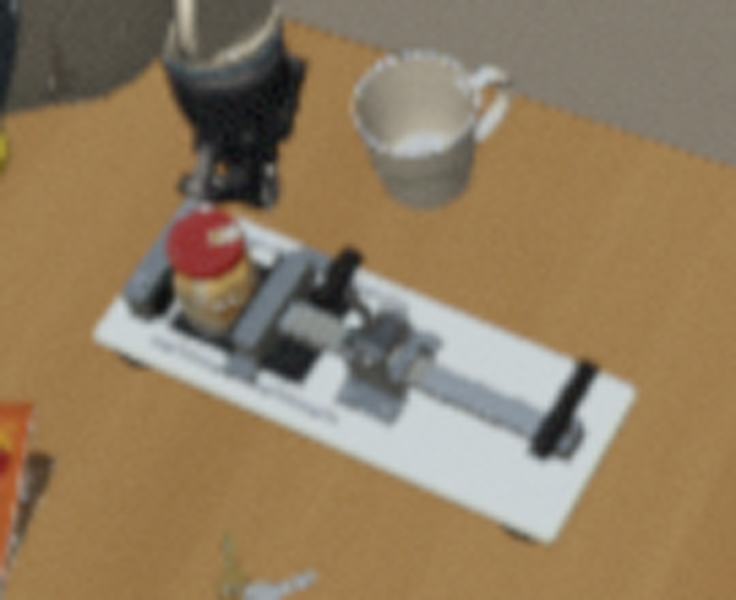

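View pics/s1.png

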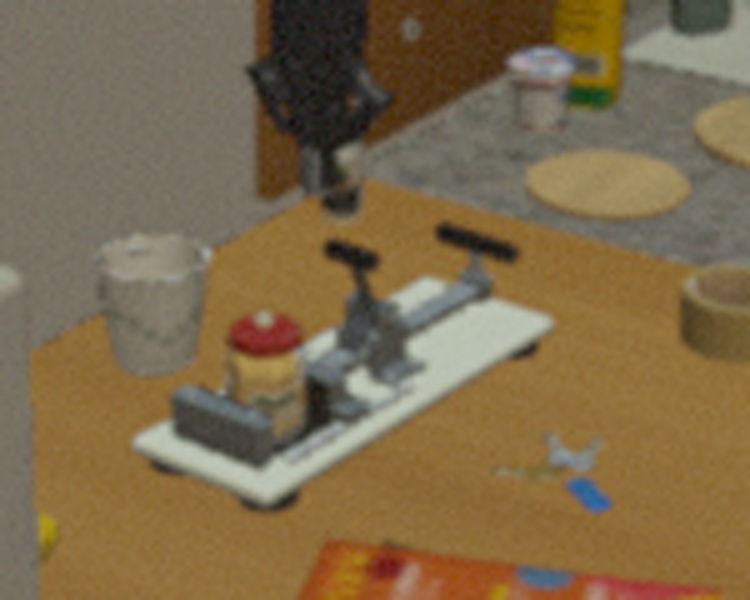

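Request:
send_rows:
  rows:
    - [[0,0,0,4,0,0,0],[0,0,0,8.3,0,0,0],[0,0,0,8.3,0,0,0],[0,0,0,8.3,0,1,0],[0,0,0,8.3,0,2,0],[0,0,0,8.3,0,2.6,0],[0,0,0,8.3,0,3.2,0],[0,0,0,8.3,0,3.8,0],[0,0,0,8.3,0,4.4,0],[0,0,0,8.3,0,4.4,0]]

```text
t: 3.67
eef_pos: [0.503, 0.0863, 0.1909]
orientation: [0.484, 0.516, 0.483, -0.516]
ft_force: [0.2, 0.6, -0.4]
width: -0.0003
```

Request:
send_rows:
  rows:
    - [[0,0,0,0,0,0.6,0],[0,0,0,0,0,1.2,0],[0,0,0,0,0,1.8,0],[0,0,0,0,0,2.4,0],[0,0,0,0,0,3.0,0],[0,0,0,0,0,3.4,0],[0,0,0,0,0,3.4,0],[0,0,0,0,0,3.4,0],[0,0,0,0,0,3.4,0]]

```text
t: 4.42
eef_pos: [0.5008, 0.0536, 0.1901]
orientation: [0.484, 0.516, 0.484, -0.516]
ft_force: [-0.7, -0.1, 0.2]
width: -0.0004
```

```bash
python3 - <<'E'
from h import *
s,R=state();print(s["t"],s["eef_pos"],s["ft_force"])
f=grab_frame("scene")
cv2.imwrite("pics/s2.png",cv2.resize(f[160:280,170:320],(750,600),interpolation=cv2.INTER_CUBIC))
for x,z in((-.071,.122),):
  print((proj("scene",b2w(x,0,z))[0]-(170,160))*5)
E
```

```text
4.4167 [0.50079198 0.05363067 0.19014533] [-0.66070027 -0.12049466  0.24926073]
[404.58679936 234.24684324]
```

View pics/s2.png

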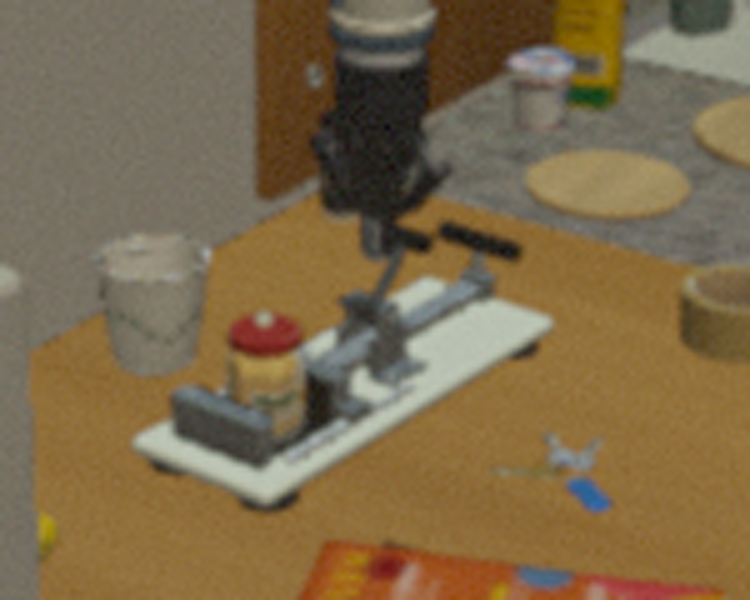

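```bash
python3 - <<'E'
from h import *
for x,z in((-.143,.167),(-.143,.072),(-.192,.072)): print(goal(-YT,tip=b2w(x,0,z)))
E
```

```text
(array([ 0.006, -0.   , -0.   ]), array([-4.99, -0.11, 11.22]))
(array([ 0.006, -0.   , -0.   ]), array([ 4.51, -0.11, 11.22]))
(array([ 0.006, -0.   , -0.   ]), array([ 4.51, -0.14, 16.12]))
```

Request:
send_rows:
  rows:
    - [[0,0,0,-3,0,0,0],[0,0,0,-5,0,0,0],[0,0,0,-5,0,4,0],[0,0,0,-5,0,8,0],[0,0,0,-5,0,11.1,0],[0,0,0,-5,0,11.1,0],[0,0,0,-5,0,11.1,0]]

```text
t: 5.05
eef_pos: [0.4936, -0.0583, 0.2402]
orientation: [0.483, 0.516, 0.483, -0.516]
ft_force: [-0.3, 0.1, 0.7]
width: 0.0005
```

```bash
python3 - <<'E'
from h import *
for x,z in((-.143,.167),(-.143,.072),(-.192,.072)): print(goal(-YT,tip=b2w(x,0,z)))
E
```

```text
(array([ 0.003, -0.   , -0.   ]), array([ 0.02, -0.11, -0.01]))
(array([ 0.003, -0.   , -0.   ]), array([ 9.52, -0.11, -0.  ]))
(array([ 0.003, -0.   , -0.   ]), array([ 9.52, -0.12,  4.9 ]))
```

Descend, then hook slowly.

Request:
send_rows:
  rows:
    - [[0,0,0,4,0,0,0],[0,0,0,7,0,0,0],[0,0,0,9,0,0,0],[0,0,0,9.5,0,0,0],[0,0,0,9.5,0,0,0],[0,0,0,9.5,0,0.6,0],[0,0,0,9.5,0,1.2,0],[0,0,0,9.5,0,1.8,0],[0,0,0,9.5,0,2.4,0],[0,0,0,9.5,0,2.4,0]]

```text
t: 5.88
eef_pos: [0.4926, -0.0824, 0.1461]
orientation: [0.484, 0.516, 0.483, -0.516]
ft_force: [-1.0, -0.6, -0.5]
width: -0.0001
```

Request:
send_rows:
  rows:
    - [[0,0,0,0,0,0.5,0],[0,0,0,0,0,1.0,0],[0,0,0,0,0,1.5,0],[0,0,0,0,0,1.9,0],[0,0,0,0,0,2.2,0],[0,0,0,0,0,2.4,0],[0,0,0,0,0,2.5,0],[0,0,0,0,0,2.5,0]]

```text
t: 6.55
eef_pos: [0.4906, -0.1044, 0.1452]
orientation: [0.482, 0.517, 0.484, -0.515]
ft_force: [3.0, 17.4, 3.7]
width: 0.0001
```

```bash
python3 - <<'E'
from h import *
s,R=state();print(s["t"],s["eef_pos"],s["ft_force"],s["torque"])
print(goal(-YT,tip=b2w(-.192,0,.072)))
E
```

```text
6.55 [ 0.4906492  -0.10439741  0.1451617 ] [ 3.02152157 17.43340367  3.68443075] [ 2.86432513 -0.50807817 -0.06470334]
(array([ 0.004, -0.003,  0.   ]), array([ 0.02, -0.14,  0.27]))
```

```bash
python3 - <<'E'
from h import *
f=grab_frame("top")
cv2.imwrite("pics/t2.png",cv2.resize(f[130:240,130:265],(736,600),interpolation=cv2.INTER_CUBIC))
for x,z in((-.21,.082),(.031,.064),(.109,.11)): print((proj("top",b2w(x,0,z))[0]-(130,130))*5.4545)
E
```

```text
[611.73350553 431.89945202]
[310.90170747 312.85287282]
[206.79430601 237.61706969]
```

View pics/t2.png

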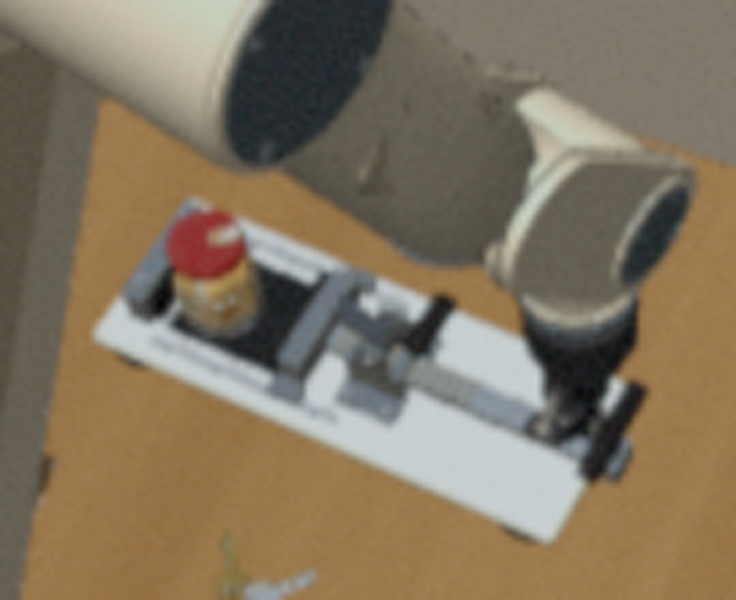

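Request:
send_rows:
  rows:
    - [[0,0,0,0,0,-0.8,0],[0,0,0,0,0,-1.5,0],[0,0,0,-4,0,-1.5,0],[0,0,0,-8,0,-1.5,0],[0,0,0,-12,0,-1.5,4],[0,0,0,-13,0,-5,8.5],[0,0,0,-13,0,-9,8.5],[0,0,0,-13,0,-13,8.5],[0,0,0,-13,0,-17,8.5],[0,0,0,-13,0,-21,8.5]]

```text
t: 7.43
eef_pos: [0.5035, 0.105, 0.2753]
orientation: [-0.484, -0.516, -0.483, 0.516]
ft_force: [1.4, 0.6, -0.2]
width: 0.0722
```

```bash
python3 - <<'E'
from h import *
s,R=state();print(s["t"],s["eef_pos"],s["width"],s["ft_force"])
print(goal(-YT,tip=b2w(.109,0,.2)),goal(-YT,tcp=b2w(.109,0,.134)))
E
```

```text
7.4333 [0.5035077  0.10502533 0.27526765] 0.07215165167359511 [ 1.43292768  0.58902242 -0.15181825]
(array([ 0.005,  0.001, -0.   ]), array([ 0.22,  0.09, -8.85])) (array([ 0.005,  0.001, -0.   ]), array([14.12,  0.09, -8.85]))
```

Request:
send_rows:
  rows:
    - [[0,0,0,0,0,-4,8.5],[0,0,0,0,0,-8,8.5],[0,0,0,0,0,-8,8.5],[0,0,0,0,0,-8,8.5],[0,0,0,0,0,-8,8.5]]

```text
t: 7.85
eef_pos: [0.5085, 0.1831, 0.2747]
orientation: [-0.484, -0.515, -0.484, 0.516]
ft_force: [-0.6, -0.2, 0.8]
width: 0.0851
```

```bash
python3 - <<'E'
from h import *
s,R=state();print(s["t"],s["eef_pos"],s["width"],s["ft_force"])
print(goal(-YT,tcp=b2w(.109,0,.130)))
for n in("top","scene"):
  grab_frame(n);d=outline_of("jar",n)
  if d: 
    r=d[0]["rect"];print(n,d[0]["score"],r,contour(d[0]["region"]).min(0),contour(d[0]["region"]).max(0))
  # predicted jar silhouette
  a=np.linspace(0,6.283,60);P=np.vstack([b2w(.109,0,0)+np.c_[q*np.cos(a),q*np.sin(a),0*a+z] for q,z in((.028,.11),(.029,.09),(.029,.03))])
  p=proj(n,P);print(p.min(0),p.max(0))
E
```

```text
7.85 [0.50852108 0.18313914 0.27467346] 0.08513689331241496 [-0.56033893 -0.24445365  0.83687312]
(array([0.007, 0.001, 0.001]), array([14.47,  0.11, -1.03]))
top 0.72 [161.4, 170.1, 176.9, 189.7] [160 169] [175 190]
[160.60093047 167.47810115] [178.52316579 190.64993189]
scene 0.72 [215.3, 222.8, 230.3, 250.1] [215 222] [230 248]
[214.66660266 221.59652197] [229.9432547  247.13897567]
```

Request:
send_rows:
  rows:
    - [[0,0,0,2,0.1,-1.0,8.5],[0,0,0,5,0.1,-1.0,8.5],[0,0,0,8,0.1,-1.0,8.5],[0,0,0,11,0.1,-1.0,8.5],[0,0,0,13,0.1,-1.0,8.5],[0,0,0,14.4,0.1,-1.0,8.5],[0,0,0,14.4,0.1,-1.0,8.5],[0,0,0,14.4,0.1,-1.0,8.5]]

```text
t: 8.72
eef_pos: [0.5106, 0.1923, 0.1308]
orientation: [-0.483, -0.516, -0.484, 0.517]
ft_force: [-0.2, 0.2, -0.2]
width: 0.0849
```

Request:
send_rows:
  rows:
    - [[0,0,0,0,0,0,6.6],[0,0,0,0,0,0,6.3],[0,0,0,0,0,0,6.0],[0,0,0,0,0,0,5.7],[0,0,0,0,0,0,5.3],[0,0,0,0,0,0,5],[0,0,0,0,0,0,5],[0,0,0,0,0,0,5],[0,0,0,0,0,0,5]]
  newtons: 30

```text
t: 9.47
eef_pos: [0.5105, 0.1933, 0.1318]
orientation: [-0.484, -0.516, -0.484, 0.516]
ft_force: [-3.4, -0.4, 7.1]
width: 0.0532
```

Request:
send_rows:
  rows:
    - [[0,0,0,-0.5,0,0,5],[0,0,0,-1,0,0,5],[0,0,0,-2,0,0,5],[0,0,0,-3,0,0,5],[0,0,0,-3,0,0,5],[0,0,0,-3,0,0,5]]
  newtons: 40

```text
t: 9.97
eef_pos: [0.5113, 0.1934, 0.1622]
orientation: [0.484, 0.516, 0.483, -0.515]
ft_force: [0.9, -0.1, -2.6]
width: 0.0529
```

```bash
python3 - <<'E'
from h import *
s,R=state();print(s["t"],s["eef_pos"],s["width"],s["ft_force"],s["torque"])
f=grab_frame("scene")
cv2.imwrite("pics/s3.png",cv2.resize(f[160:280,170:320],(750,600),interpolation=cv2.INTER_CUBIC))
E
```

```text
9.9667 [0.51130001 0.19344813 0.16222038] 0.05294169764905222 [ 0.85656615 -0.08104362 -2.63552024] [-0.02751466  0.01649495 -0.05286898]
```

View pics/s3.png

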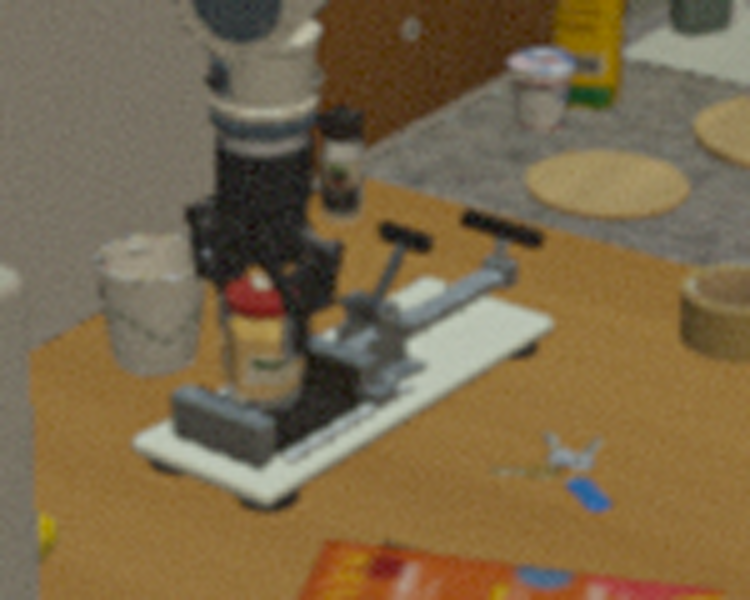

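Request:
send_rows:
  rows:
    - [[0,0,0,-2,0,0,5],[0,0,0,-5,0,0,5],[0,0,0,-8,0,0,5],[0,0,0,-11,0.2,1.2,5],[0,0,0,-12,0.5,3.5,5],[0,0,0,-12,0.8,6.5,5],[0,0,0,-12,1.2,9.5,5],[0,0,0,-12,1.6,12.5,5],[0,0,0,-12,2,15.5,5],[0,0,0,-12,2.3,18.5,5]]

```text
t: 10.85
eef_pos: [0.5215, 0.0058, 0.2808]
orientation: [-0.484, -0.516, -0.484, 0.516]
ft_force: [0.0, 0.1, -2.4]
width: 0.0534
```

Request:
send_rows:
  rows:
    - [[0,0,0,0,0.4,3,5],[0,0,0,0,0.8,6,5],[0,0,0,0,1.2,9,5],[0,0,0,0,1.6,12,5],[0,0,0,0,2,15,5],[0,0,0,0,2.4,18,5],[0,0,0,0,2.8,21,5],[0,0,0,0,3.2,24,5],[0,0,0,0,3.6,27,5],[0,0,0,0,4,30,5]]

```text
t: 11.68
eef_pos: [0.5421, -0.2962, 0.2805]
orientation: [-0.483, -0.516, -0.484, 0.516]
ft_force: [1.1, -0.5, -2.6]
width: 0.0533
```

Request:
send_rows:
  rows:
    - [[0,0,0,0,0.3,3,5],[0,0,0,0,0.6,6,5],[0,0,0,0,0.8,8.5,5],[0,0,0,0,1,10.5,5],[0,0,0,0,1,12,5],[0,0,0,0,1,12.5,5],[0,0,0,0,1,12.5,5],[0,0,0,0,1,12.5,5]]

```text
t: 12.35
eef_pos: [0.5443, -0.4194, 0.2807]
orientation: [0.483, 0.516, 0.484, -0.516]
ft_force: [-0.9, 0.0, -3.7]
width: 0.0525
```

```bash
python3 - <<'E'
from h import *
s,R=state();print(s["t"],s["eef_pos"],s["width"],s["ft_force"])
print(goal(-YT,tcp=np.array([.542,-.421,.125])))
E
```

```text
12.35 [ 0.54429908 -0.41935663  0.28065802] 0.05252133709197467 [-0.94571947  0.02471306 -3.70045589]
(array([ 0.006, -0.001,  0.001]), array([15.57, -0.2 ,  0.2 ]))
```

Descend to about 6 mm above, then creep down.

Request:
send_rows:
  rows:
    - [[0,0,0,2,-0.2,0.2,5],[0,0,0,5,-0.2,0.2,5],[0,0,0,8,-0.2,0.2,5],[0,0,0,11,-0.2,0.2,5],[0,0,0,13,-0.2,0.2,5],[0,0,0,14.5,-0.2,0.2,5],[0,0,0,15.3,-0.2,0.2,5],[0,0,0,15.6,-0.2,0.2,5],[0,0,0,15.6,-0.2,0.2,5],[0,0,0,15.6,-0.2,0.2,5]]

```text
t: 13.18
eef_pos: [0.5432, -0.4224, 0.1265]
orientation: [0.485, 0.516, 0.483, -0.516]
ft_force: [-0.7, 0.2, -3.6]
width: 0.053
```

Request:
send_rows:
  rows:
    - [[0,0,0,0.2,0,0,5],[0,0,0,0.4,0,0,5],[0,0,0,0.6,0,0,5],[0,0,0,0.7,0,0,5],[0,0,0,0.7,0,0,5],[0,0,0,0.7,0,0,5]]

```text
t: 13.68
eef_pos: [0.5424, -0.4221, 0.1181]
orientation: [-0.484, -0.516, -0.484, 0.516]
ft_force: [-0.9, -0.1, -2.9]
width: 0.0528
```

Request:
send_rows:
  rows:
    - [[0,0,0,0.1,0,0,5],[0,0,0,0.2,0,0,5],[0,0,0,0.2,0,0,5],[0,0,0,0.2,0,0,5]]

```text
t: 14.02
eef_pos: [0.5426, -0.4221, 0.1169]
orientation: [0.484, 0.516, 0.484, -0.516]
ft_force: [-1.5, 1.1, 4.7]
width: 0.0535
```

Request:
send_rows:
  rows:
    - [[0,0,0,0,0,0,5.6],[0,0,0,0,0,0,6],[0,0,0,0,0,0,6.5],[0,0,0,0,0,0,7.2],[0,0,0,0,0,0,8],[0,0,0,0,0,0,8.5],[0,0,0,0,0,0,8.5],[0,0,0,0,0,0,8.5]]
  newtons: 20

```text
t: 14.68
eef_pos: [0.5425, -0.4221, 0.1162]
orientation: [0.484, 0.516, 0.484, -0.516]
ft_force: [-0.6, 0.7, -0.6]
width: 0.0849
```

Request:
send_rows:
  rows:
    - [[0,0,0,-1,0,0,8.5],[0,0,0,-2.5,0,0,8.5],[0,0,0,-5,0,0,8.5],[0,0,0,-8,0,0,8.5],[0,0,0,-12,0,0,8.5],[0,0,0,-16,0,0,8.5],[0,0,0,-16,0,0,6],[0,0,0,-16,0,0,3]]

```text
t: 15.35
eef_pos: [0.5437, -0.4231, 0.2815]
orientation: [0.487, 0.516, 0.481, -0.515]
ft_force: [0.2, 0.1, -0.2]
width: 0.0635
```

```bash
python3 - <<'E'
from h import *
s,R=state();print(s["t"],s["eef_pos"],s["width"],s["ft_force"])
f=grab_frame("scene")
a=cv2.resize(f[130:250,220:320],(400,480),interpolation=cv2.INTER_CUBIC)
f=grab_frame("top")
b=cv2.resize(f[170:290,270:370],(400,480),interpolation=cv2.INTER_CUBIC)
cv2.imwrite("pics/j.png",np.hstack([a,b]))
print(goal(-YT,tip=b2w(-.25,0,.2)),goal(-YT,tip=b2w(-.25,0,.072)))
E
```

```text
15.35 [ 0.54370061 -0.42306581  0.281547  ] 0.06346440829872739 [ 0.18298039  0.10610554 -0.23016424]
(array([ 0.006,  0.   , -0.   ]), array([  0.38,  -7.34, -25.28])) (array([ 0.006,  0.   , -0.   ]), array([ 13.18,  -7.35, -25.28]))
```

View pics/j.png

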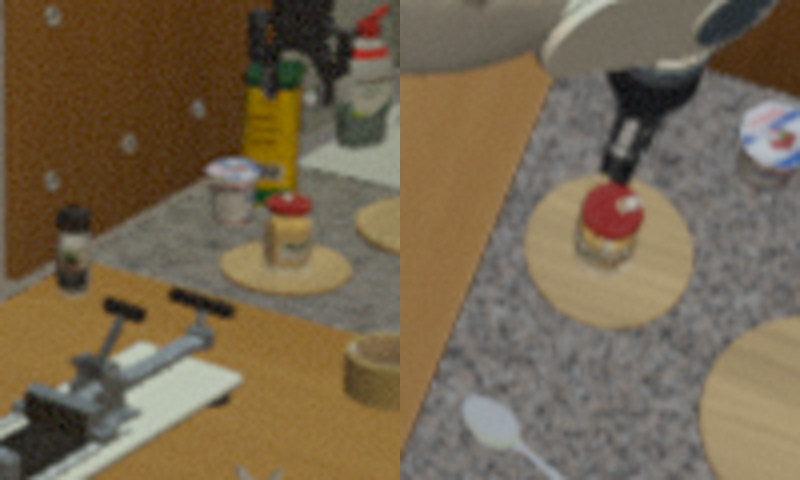

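Request:
send_rows:
  rows:
    - [[0,0,0,0,-1,-3,0],[0,0,0,0,-2,-6,0],[0,0,0,0,-3,-9,0],[0,0,0,0,-4,-12,0],[0,0,0,0,-5,-15,0],[0,0,0,0,-6,-18,0],[0,0,0,0,-7,-21,0],[0,0,0,0,-7.3,-24,0],[0,0,0,0,-7.3,-25,0],[0,0,0,0,-7.3,-25,0]]
  newtons: 30

```text
t: 16.28
eef_pos: [0.4847, -0.1657, 0.2751]
orientation: [-0.483, -0.515, -0.485, 0.515]
ft_force: [-0.5, 0.6, 0.6]
width: 0.0
```

```bash
python3 - <<'E'
from h import *
s,R=state();print(s["t"],s["eef_pos"],s["width"],s["ft_force"])
print(goal(-YT,tip=b2w(-.252,0,.072)),goal(-YT,tip=b2w(-.135,0,.072)))
E
```

```text
16.2833 [ 0.48473749 -0.16573098  0.27512889] 3.514880979830286e-05 [-0.54893426  0.57012073  0.59583294]
(array([ 0.009, -0.001,  0.003]), array([13.01,  0.06,  0.13])) (array([ 0.009, -0.001,  0.003]), array([ 13.02,   0.16, -11.57]))
```

Request:
send_rows:
  rows:
    - [[0,0,0,4,0,0,0],[0,0,0,8,0,0,0],[0,0,0,11,0,0,0],[0,0,0,12.8,0,0,0],[0,0,0,13,0,0,0],[0,0,0,13,0.1,-1,0],[0,0,0,13,0.1,-2,0],[0,0,0,13,0.1,-2.7,0],[0,0,0,13,0.1,-3.4,0],[0,0,0,13,0.1,-4.1,0]]

```text
t: 17.12
eef_pos: [0.49, -0.1264, 0.1474]
orientation: [0.485, 0.516, 0.483, -0.515]
ft_force: [0.9, -2.7, -0.0]
width: -0.0004
```

Request:
send_rows:
  rows:
    - [[0,0,0,0,0,-0.8,0],[0,0,0,0,0,-1.6,0],[0,0,0,0,0,-2.4,0],[0,0,0,0,0,-3.2,0],[0,0,0,0,0,-4.0,0],[0,0,0,0,0,-4.8,0],[0,0,0,0,0,-5.6,0],[0,0,0,0,0,-6.2,0],[0,0,0,0,0,-6.8,0],[0,0,0,0,0,-6.8,0]]

```text
t: 17.95
eef_pos: [0.4931, -0.058, 0.1459]
orientation: [-0.483, -0.515, -0.484, 0.516]
ft_force: [0.1, 0.5, -0.8]
width: -0.0002
```

```bash
python3 - <<'E'
from h import *
s,R=state();print(s["t"],s["eef_pos"],s["width"],s["ft_force"])
print(goal(-YT,tip=b2w(-.136,0,.072)))
E
```

```text
17.95 [ 0.49308159 -0.05798117  0.14592359] -0.00015455710995538046 [ 0.09627291  0.53741569 -0.75377505]
(array([ 0.007, -0.   ,  0.001]), array([ 0.09, -0.05, -0.68]))
```

Request:
send_rows:
  rows:
    - [[0,0,0,0,0,-0.3,0],[0,0,0,0,0,-0.6,0],[0,0,0,0,0,-0.8,0],[0,0,0,0,0,-0.9,0],[0,0,0,0,0,-0.9,0],[0,0,0,0,0,-0.9,0]]

```text
t: 18.45
eef_pos: [0.4941, -0.0501, 0.1461]
orientation: [0.484, 0.516, 0.484, -0.516]
ft_force: [-0.2, -0.0, -0.0]
width: -0.0002
```

Request:
send_rows:
  rows:
    - [[0,0,0,0,0,-0.2,0],[0,0,0,0,0,-0.4,0],[0,0,0,0,0,-0.6,0],[0,0,0,0,0,-0.6,0]]

```text
t: 18.78
eef_pos: [0.4944, -0.0475, 0.1463]
orientation: [-0.486, -0.514, -0.483, 0.516]
ft_force: [-2.8, -31.3, 0.0]
width: -0.0002
```

Request:
send_rows:
  rows:
    - [[0,0,0,0,0,1,0],[0,0,0,0,0,2.2,0],[0,0,0,-4,0,2.2,0],[0,0,0,-8,0,2.2,0],[0,0,0,-10,0,0,0],[0,0,0,-10,0,-2.5,0],[0,0,0,-10,0,-2.5,0],[0,0,0,-10,0,-2.5,0]]

```text
t: 19.45
eef_pos: [0.4961, -0.0187, 0.2465]
orientation: [0.484, 0.516, 0.484, -0.515]
ft_force: [-0.3, -0.5, -0.7]
width: 0.0001
```

```bash
python3 - <<'E'
from h import *
s,R=state();print(s["t"],s["eef_pos"],s["width"],s["ft_force"])
print(goal(-YT,tip=b2w(-.108,0,.113)),goal(-YT,tip=b2w(-.035,0,.113)))
f=grab_frame("top")
cv2.imwrite("pics/t3.png",cv2.resize(f[130:240,130:265],(736,600),interpolation=cv2.INTER_CUBIC))
for x,z in((-.115,.082),(-.071,.122)): print((proj("top",b2w(x,0,z))[0]-(130,130))*5.4545)
E
```

```text
19.45 [ 0.49612576 -0.01868129  0.24654323] 0.0001126097087068449 [-0.29957938 -0.5047992  -0.72082706]
(array([ 0.008, -0.   , -0.001]), array([ 6.05, -0.09,  0.46])) (array([ 0.008, -0.   , -0.001]), array([ 6.06, -0.04, -6.84]))
[489.43808988 378.76533827]
[428.68561125 325.34697661]
```

View pics/t3.png

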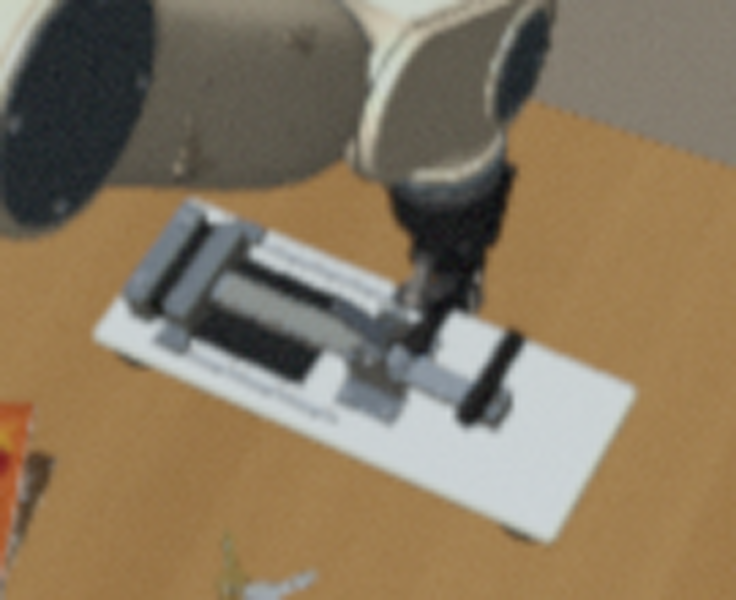

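Request:
send_rows:
  rows:
    - [[0,0,0,0,0,0.5,0],[0,0,0,3,0,0.5,0],[0,0,0,5,0,0.5,0],[0,0,0,6,0,0.5,0],[0,0,0,6,0,0.5,0],[0,0,0,6,0,-0.7,0],[0,0,0,6,0,-1.4,0],[0,0,0,6,0,-2.1,0],[0,0,0,6,0,-2.8,0],[0,0,0,6,0,-3.5,0]]

```text
t: 20.33
eef_pos: [0.4987, 0.0167, 0.1869]
orientation: [0.484, 0.516, 0.484, -0.515]
ft_force: [0.4, 0.0, 0.1]
width: -0.0001
```

Request:
send_rows:
  rows:
    - [[0,0,0,0,0,-0.7,0],[0,0,0,0,0,-1.4,0],[0,0,0,0,0,-2.1,0],[0,0,0,0,0,-2.8,0],[0,0,0,0,0,-3.4,0],[0,0,0,0,0,-3.8,0],[0,0,0,0,0,-3.8,0],[0,0,0,0,0,-3.8,0]]

```text
t: 21.0
eef_pos: [0.5007, 0.0538, 0.1861]
orientation: [-0.484, -0.516, -0.484, 0.516]
ft_force: [-0.5, -0.1, 0.3]
width: 0.0002
```

Request:
send_rows:
  rows:
    - [[0,0,0,0,0,1,0],[0,0,0,0,0,2,0],[0,0,0,-4,0,2,0],[0,0,0,-8,0,2,0],[0,0,0,-12,0,3,0],[0,0,0,-15,0,7,0],[0,0,0,-15,0,11,0],[0,0,0,-15,0,13,0],[0,0,0,-15,0,13,0],[0,0,0,-15,0,13,0]]

```text
t: 21.83
eef_pos: [0.4918, -0.0783, 0.3363]
orientation: [0.483, 0.517, 0.483, -0.517]
ft_force: [-0.6, -0.2, 0.2]
width: -0.0
```

```bash
python3 - <<'E'
from h import *
s,R=state();print(s["t"],s["eef_pos"],s["ft_force"])
f=grab_frame("scene")
a=cv2.resize(f[160:270,190:330],(700,550),interpolation=cv2.INTER_CUBIC)
cv2.imwrite("pics/s4.png",a)
for x,z in((-.115,.082),(0,.132)): print((proj("scene",b2w(x,0,z))[0]-(190,160))*5)
E
```

```text
21.8333 [ 0.49182594 -0.07831243  0.33630679] [-0.5719429  -0.24330869  0.22529428]
[335.60542113 261.37954401]
[250.57350955 251.28972343]
```

View pics/s4.png

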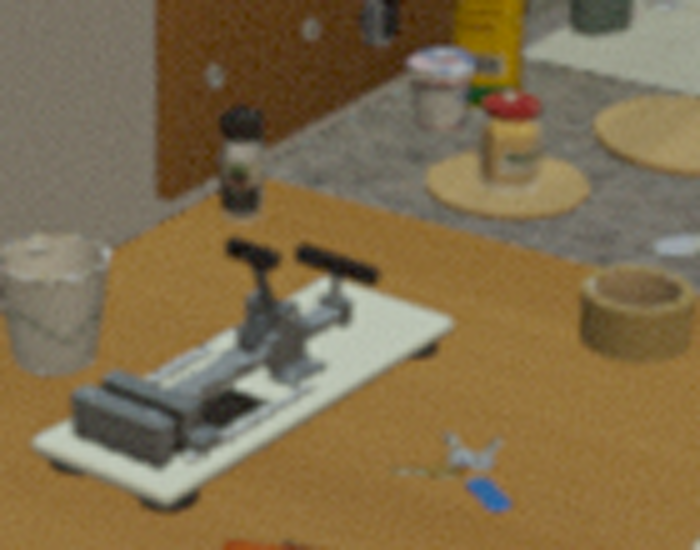

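```bash
python3 -c "
from cell import *
print(hand_in())"
```

```text
the job is handed in; nothing more can be done
None
```

The whole job was carried out and handed in at about 22 s of the 72 s allowed. `hand_in` returns no verdict, so the results below are from my own pictures and force readings.

- **Pawl and bar:** I threw the pawl lever over and drew the toothed bar back to its stop, reading about 17 N there. The picture showed the T handle within about 2 mm of its predicted fully-back position, with the jar still standing in the vice.
- **Jar:** I gripped it by its free sides and set it down with light contact, about 5 N. In both cameras it stands upright near the middle of the smaller trivet. While gripped, the fingers read 53 mm across the jar instead of the stated 58 mm. The hold was firm and it did not slip.
- **Vice shut:** I pushed the moving jaw until it met a firm stop at about 31 N and threw the lever back. In the final picture the handle and lever bar lie within about 2 mm of their predicted shut and pawl-down positions. That is too coarse for an exact pawl angle, but fine enough to show the lever is down.
- **Bystanders:** The mug and spice jar stand where they were. I did not look at the canister again in the last picture, but the arm did not go near it after the first move. The gripper ended clear of everything.

No check failed or disagreed, apart from the grip width noted above.

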